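# Close the hub box: lid on, four clips crosswise

### The arm

A 6-joint arm with a two-finger parallel gripper is mounted at the origin on the work surface. World frame = base frame: x ahead of the robot, y to its left, z up, the work surface at z = 0. Lengths are in m, angles in rad, forces in N, time in s.
With the tool pointing down it reaches from about 0.425 to 0.95 m from the base axis. Payload 3.5 kg.
Tool frame: the origin (TCP) lies on the centre line of the jaws, within the pads' length; the fingertips stand 8 mm ahead of it and the grasp point (between the pads) lies 11 mm behind it; x points along the fingers, y is the direction in which the jaws open and shut, and the axes are right-handed (so a half turn about x gives the same grasp; the last joint's range is limited). The gripper opens to 85 mm and grips with 20 to 120 N. Pads are 22 mm wide; open, the fingers measure 114 mm over their backs; the gripper's body (76 mm by 85 mm) begins 54 mm behind the grasp point. The pads swing forward as they close: fully open they stand 13 mm farther back than shut.
Start: joints at [-1.405, 0.286, 1.577, -0, 1.279, -0.15], TCP at [0.21, -0.642, 0.239] pointing down, gripper open.
Joint ranges: [-2.77, 2.77], [-0.9, 2.22], [0.21, 2.48], [-1.53, 4.67], [0.24, 2.81], [-2.84, 2.84]. Speed limits (rad/s): [2.79, 2.79, 3.14, 3.14, 3.14, 3.14].

### API

Orientations are given as a rotation vector (axis times angle).
In Python, from workcell import * gives the robot as it stands. The module is installed in compiled form; this text tells all that it offers.
- The arm moves only by the tool step_arm, never from a script. Its argument "plan" is a list of rows, each a list of 5 numbers: the shift along the tool's x, y, z in mm, then the turn about the tool's x in degrees, then the closure, from 0 (fully open) to 1 (shut). A call has 1 to 8 rows; each row is the pose to reach, as a shift and turn from the pose measured when the call began, along the tool's axes at that moment; what a row does not reach only later rows make up. A row lasts 1/10 s, in which the tool goes at most 50 mm and 8.59 degrees, less where a joint would pass 70% of its speed; a pose out of reach is approached as far as the arm can. A call with a gripper value outside its range is refused whole. The fingers move at their own pace and stop on an object; "newtons" is the grip in N (left out, the last holds). Time passes only in rows, so rows that repeat a pose let the fingers close. It gives the time, the measured TCP pose, the force and the opening at its end, in the units of the state.
- get_obs(): the state, without advancing time (a new reading comes with each control period).
- get_image(name): name is "scene" or "top"; returns (picture, depth): 420x560x3 uint8, red, green, blue; 420x560 float32, m along the optical axis (not along the pixel's ray), 0 where there is no reading.
- camera_params(name): a dict with "fx", "fy", "cx", "cy" (pixels), "k1" (the pictures are not rectified: a ray, as slopes to the right and down, at radius r is drawn at 1 + k1 r^2 times it, then the intrinsics apply), "world_from_camera" (4x4, takes a point from camera to world coordinates). Camera axes: x right, y up, looking along -z (the intrinsics and any distortion apply to the point x, -y, -z); pixel columns grow to the right and rows downward; lengths in m; the calibration is good to about 2 mm. A picture is of the moment at which its call begins. camera_params takes no time and is no camera call.
- finish_job(): hands the job in, once; it reports no verdict.
The state is a dict: "t": time; "joints": joint angles; "qvel": joint speeds; "effort": joint torques, N m; "tcp_pos": TCP position; "tool_rot": TCP orientation; "force": force on the tool from outside, world axes, zero at the start; "ft_torque": the same for the moment, N m; "grip_width": finger opening in m.
Only numpy, scipy, OpenCV 4.12 (cv2) and the standard library are available. Lean on these libraries where they do the work, as an engineer would, in place of code of your own. Each camera call takes 0.05 s, during which the arm holds its last target. There are 200 camera calls.

### The job

Close up the hub box: lower its loose lid squarely onto the box and let it rest on the gasket, without dropping it, while all four clips are still open. Then snap the four black clips down over the lid's rim in opposite-corner order so the gasket beds evenly: any clip first, next the one diagonally across from it, then the remaining two, each fully home. Leave the hub, bottle, carton and tin around it standing where they are.

Things in the scene. Friction and masses are not known exactly. Their poses are not given: they have to be found in the camera images.
- box: white open box fixed to the bench, 130 mm along its x, 200 mm along its y, 90 mm high, walls 5 mm. Origin at the centre of its underside, z up. Its long sides face -x ('near', the robot's side) and +x ('far'); 'left' is its +y end. Yaw within 0.35 rad of zero; it may stand left or right of the robot's centre line, the lid on the other side. A hub lies inside, well below the lid
- lid: loose pale grey lid, 136 mm along its x, 206 mm along its y, 0.15-0.31 kg. Origin at the centre of the underside of its 4 mm panel. A raised rim, 5 mm wide, runs round its edge, up to 8 mm above the origin. Under it a plug, 114 x 184 mm, 12 mm deep, enters the box's mouth (3 mm clearance all round, either way round). Starts flat on the bench, right way up on its plug, yaw within 0.35 rad of zero
- lid_handle (a point): centre of the bar of the lid's handle, 30 mm above the lid's origin, over its middle. The bar runs along the lid's y: 82 mm long, 14 mm wide, 12 mm high (underside 24, top 36 mm above the lid's origin), with a 10 mm post under it at 36 mm to each side of the middle
- hub: bystander: orange bicycle hub standing loose on its end, 110 mm high, 58 mm across its flanges, 32 mm across its foot; origin at the centre of its foot
- bottle: bystander: white bottle standing loose, 185 mm high, 54 mm in diameter; origin at the centre of its foot
- carton: bystander: small cardboard carton standing loose, 60 x 45 mm, 50 mm high; origin at the centre of its underside
- clip_near_left (a joint): angle of the near left clip, rad: 0 shut, growing as it swings outward from the box, 1.9 at most; starts at 0.8 to 1.75 and above 0.65 stays where it is left. All clips: black, 40 mm wide along the box's y. Shut, the leg stands upright on the hinge, its outer face 3 mm outside the axis; the top, 31 mm above the axis, reaches inward from the leg over the lid's rim to 34 mm inside the axis
- clip_near_left_hinge (a point): centre of that clip's hinge axis, fixed to the box at (-81, 60, 72) mm in the box's frame; the axis runs along the box's y, 16 mm outside the wall
- clip_near_left_pad (a point): middle of the ribbed top face of that clip, 15 mm inward of and 31 mm above the hinge axis when shut; it turns with the clip
- clip_near_right (a joint): angle of the near right clip, rad, 0 shut, growing outward. To shut a clip, lead its top face in an arc about the hinge, up, inward and down (a straight push rubs and jams at large angles), onto the rim. From 0.6 rad it stiffens to about 0.2 N m about the hinge (8 to 12 N) at a sprung dead point near 0.27 rad; let go before that it springs back to about 0.6, past 0.22 it snaps home by itself
- clip_near_right_hinge (a point): centre of that clip's hinge axis, fixed to the box at (-81, -60, 72) mm in the box's frame; the axis runs along the box's y, 16 mm outside the wall
- clip_near_right_pad (a point): middle of the ribbed top face of that clip, 15 mm inward of and 31 mm above the hinge axis when shut; it turns with the clip
- clip_far_left (a joint): angle of the far left clip, rad, 0 shut, growing outward. Swung out by more than 0.8 rad a clip is clear of the lid's way down. The first clip shut may rest up to 0.05 rad from zero until others are shut; in the end all rest within 0.02 rad of zero
- clip_far_left_hinge (a point): centre of that clip's hinge axis, fixed to the box at (81, 60, 72) mm in the box's frame; the axis runs along the box's y, 16 mm outside the wall
- clip_far_left_pad (a point): middle of the ribbed top face of that clip, 15 mm inward of and 31 mm above the hinge axis when shut; it turns with the clip
- clip_far_right (a joint): angle of the far right clip, rad, 0 shut, growing outward. Swung right out, a clip reaches at most 41 mm outside its hinge axis and 46 mm above it; between 0.8 and 1.75 rad its top face stands up facing outward, where a finger from outside can meet it
- clip_far_right_hinge (a point): centre of that clip's hinge axis, fixed to the box at (81, -60, 72) mm in the box's frame; the axis runs along the box's y, 16 mm outside the wall
- clip_far_right_pad (a point): middle of the ribbed top face of that clip, 15 mm inward of and 31 mm above the hinge axis when shut; it turns with the clip
- box_mouth (a point): centre of the box's mouth (120 x 190 mm), level with the top of its walls, 90 mm up. On the walls runs a black springy gasket, 4 mm proud when free: a lid just set down rests with its origin 3 to 4 mm above this point, level; with all clips shut about 1 mm above it. Each corner of the gasket gives about 1 mm per 1 N
- tin: bystander: closed steel tin standing loose, 55 mm high, 62 mm in diameter; origin at the centre of its underside

How it is judged:
On the way, in this order (a step that is already met when the one before it is completed fails the run):
1. the lid rests squarely on the box's gasket, let go, with all four clips still open (x of lid in the frame of box between -0.005 and 0.005 m and y of lid in the frame of box between -0.005 and 0.005 m and z of lid in the frame of box between 0.085 and 0.096 m and angle between the x axis of lid and the x axis of box, either way round below 0.06 rad and angle between the z axis of lid and the z axis of box, either way round below 0.05 rad and z of lid_handle in the frame of box above 0.11 m and value of joint each of clip_near_left, clip_near_right, clip_far_left, clip_far_right above 0.35 rad and contact force between the fingers and lid below 0.1 N), for 0.2 s.
2. one clip, any of them, is snapped shut, the other three still open, the lid still on (((value of joint clip_near_left below 0.13 rad and value of joint each of clip_near_right, clip_far_left, clip_far_right above 0.35 rad and x of lid in the frame of box between -0.005 and 0.005 m and y of lid in the frame of box between -0.005 and 0.005 m and z of lid in the frame of box between 0.085 and 0.096 m and angle between the x axis of lid and the x axis of box, either way round below 0.06 rad and angle between the z axis of lid and the z axis of box, either way round below 0.05 rad and z of lid_handle in the frame of box above 0.11 m) or (value of joint clip_near_right below 0.13 rad and value of joint each of clip_near_left, clip_far_left, clip_far_right above 0.35 rad and x of lid in the frame of box between -0.005 and 0.005 m and y of lid in the frame of box between -0.005 and 0.005 m and z of lid in the frame of box between 0.085 and 0.096 m and angle between the x axis of lid and the x axis of box, either way round below 0.06 rad and angle between the z axis of lid and the z axis of box, either way round below 0.05 rad and z of lid_handle in the frame of box above 0.11 m) or (value of joint clip_far_left below 0.13 rad and value of joint each of clip_near_left, clip_near_right, clip_far_right above 0.35 rad and x of lid in the frame of box between -0.005 and 0.005 m and y of lid in the frame of box between -0.005 and 0.005 m and z of lid in the frame of box between 0.085 and 0.096 m and angle between the x axis of lid and the x axis of box, either way round below 0.06 rad and angle between the z axis of lid and the z axis of box, either way round below 0.05 rad and z of lid_handle in the frame of box above 0.11 m) or (value of joint clip_far_right below 0.13 rad and value of joint each of clip_near_left, clip_near_right, clip_far_left above 0.35 rad and x of lid in the frame of box between -0.005 and 0.005 m and y of lid in the frame of box between -0.005 and 0.005 m and z of lid in the frame of box between 0.085 and 0.096 m and angle between the x axis of lid and the x axis of box, either way round below 0.06 rad and angle between the z axis of lid and the z axis of box, either way round below 0.05 rad and z of lid_handle in the frame of box above 0.11 m))), for 0.1 s.
3. the clip diagonally across from it is shut too, the other two still open (((value of joint each of clip_near_left, clip_far_right below 0.13 rad and value of joint each of clip_near_right, clip_far_left above 0.35 rad and x of lid in the frame of box between -0.005 and 0.005 m and y of lid in the frame of box between -0.005 and 0.005 m and z of lid in the frame of box between 0.085 and 0.096 m and angle between the x axis of lid and the x axis of box, either way round below 0.06 rad and angle between the z axis of lid and the z axis of box, either way round below 0.05 rad and z of lid_handle in the frame of box above 0.11 m) or (value of joint each of clip_near_right, clip_far_left below 0.13 rad and value of joint each of clip_near_left, clip_far_right above 0.35 rad and x of lid in the frame of box between -0.005 and 0.005 m and y of lid in the frame of box between -0.005 and 0.005 m and z of lid in the frame of box between 0.085 and 0.096 m and angle between the x axis of lid and the x axis of box, either way round below 0.06 rad and angle between the z axis of lid and the z axis of box, either way round below 0.05 rad and z of lid_handle in the frame of box above 0.11 m))), for 0.1 s.
At the end, for the whole second after the job is handed in: the lid sits squarely on the box (centred within 5 mm along each side, turned by less than 0.06 rad, tilted by less than 0.05 rad, its panel less than 3.5 mm above the walls), right way up and at rest, and all four clips are home (each within 0.1 rad of shut) (x of lid in the frame of box between -0.005 and 0.005 m and y of lid in the frame of box between -0.005 and 0.005 m and z of lid in the frame of box between 0.085 and 0.0935 m and angle between the x axis of lid and the x axis of box, either way round below 0.06 rad and angle between the z axis of lid and the z axis of box, either way round below 0.05 rad and z of lid_handle in the frame of box above 0.11 m and value of joint each of clip_near_left, clip_near_right, clip_far_left, clip_far_right below 0.1 rad and linear speed of lid below 0.02 m/s); the robot touches nothing.
It fails at once if the tin is shifted by more than 25 mm or tipped (distance of tin from where it was at the start of the episode above 0.025 m or angle between tin's own z axis and vertical above 0.35 rad).
It fails at once if the hub is shifted by more than 25 mm or tipped (distance of hub from where it was at the start of the episode above 0.025 m or angle between hub's own z axis and vertical above 0.35 rad).
It fails at once if the bottle is shifted by more than 25 mm or tipped (distance of bottle from where it was at the start of the episode above 0.025 m or angle between bottle's own z axis and vertical above 0.35 rad).
It fails at once if the carton is shifted by more than 25 mm or tipped (distance of carton from where it was at the start of the episode above 0.025 m or angle between carton's own z axis and vertical above 0.35 rad).
It fails at once if the lid is dropped onto the box (it falls free, faster than 0.6 m/s, over the box) (horizontal distance between lid and box below 0.06 m and linear speed of lid above 0.6 m/s and contact force between the fingers and lid below 0.1 N).
It also fails if it takes over 69 s, if anything falls off the work surface, if the arm or the gripper's body presses on something with over 40 N, if the wrist force passes 120 N, or if a joint passes its speed limit or range.

## Working session

There is one attempt and no reset: what is moved stays moved. The work goes in short steps, Python scripts to look and compute and a tool call to move; the robot and the scene stay as the last step left them, time stands still between calls to the robot, and variables do not carry over. Pictures are saved under pics/ and viewed, on a budget of 10 in all, crops included, one or two more only if the job needs it, and the job is handed in when it is done.

Besides the shell and the picture viewer there is one more tool, called after ">>>" as name(argument=value, ...), one argument or row to a line, values as JSON. step_arm: Moves the arm, as the interface text tells. Its arguments: {"type":"object","properties":{"plan":{"type":"array"},"newtons":{"type":"number"}},"required":["plan"]}

```bash
mkdir -p pics
cat > h.py <<'E'
from workcell import *
import numpy as np, cv2
from scipy.spatial.transform import Rotation as R
def cloud(name):
    im,d=get_image(name); p=camera_params(name); im=np.array(im)
    K=np.array([[p['fx'],0,p['cx']],[0,p['fy'],p['cy']],[0,0,1]])
    v,u=np.mgrid[:420,:560]
    s=cv2.undistortPoints(np.stack([u,v],-1).reshape(-1,1,2).astype(float),K,np.array([p['k1'],0,0,0])).reshape(420,560,2)
    c=np.dstack([s[...,0]*d,-s[...,1]*d,-d,np.ones_like(d)])
    return im,d,(c@np.array(p['world_from_camera']).T)[...,:3]
def save(im,n): cv2.imwrite('pics/'+n,cv2.cvtColor(im,cv2.COLOR_RGB2BGR))
E
python3 - <<'E'
from h import *
o=get_obs();print({k:np.round(v,3).tolist() for k,v in o.items()})
for n in('scene','top'):
    im,d,P=cloud(n);save(im,n+'0.png');np.savez(n+'0.npz',im=im,d=d,P=P)
    p=camera_params(n);print(n,{k:np.round(v,3).tolist() for k,v in p.items()},(d>0).mean())
E
```

```text
{'t': 0.0, 'joints': [-1.405, 0.287, 1.578, 0.0, 1.279, -0.15], 'qvel': [-0.001, 0.0, 0.001, -0.001, -0.001, 0.0], 'effort': [-0.001, -40.598, -29.262, -0.0, 0.006, 0.0], 'tcp_pos': [0.21, -0.641, 0.238], 'tool_rot': [2.052, 0.329, -2.052], 'force': [-0.458, -0.082, -0.416], 'ft_torque': [-0.015, -0.053, -0.038], 'grip_width': 0.085}
scene {'fx': 514.999, 'fy': 514.999, 'cx': 275.17, 'cy': 211.341, 'k1': -0.184, 'world_from_camera': [[0.296, -0.819, 0.492, 1.313], [0.955, 0.258, -0.145, -0.235], [-0.008, 0.513, 0.859, 1.404], [0.0, 0.0, 0.0, 1.0]]} 0.9958418367346938
top {'fx': 393.284, 'fy': 393.284, 'cx': 275.512, 'cy': 213.915, 'k1': -0.115, 'world_from_camera': [[0.028, 0.999, -0.038, 0.505], [-1.0, 0.028, 0.013, 0.001], [0.014, 0.037, 0.999, 1.195], [0.0, 0.0, 0.0, 1.0]]} 0.9960501700680272
```

View pics/scene0.png

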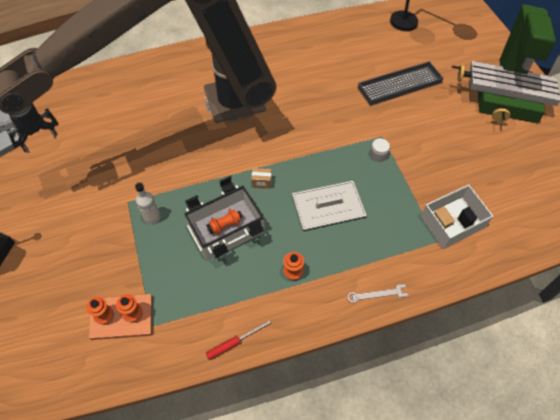

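View pics/top0.png

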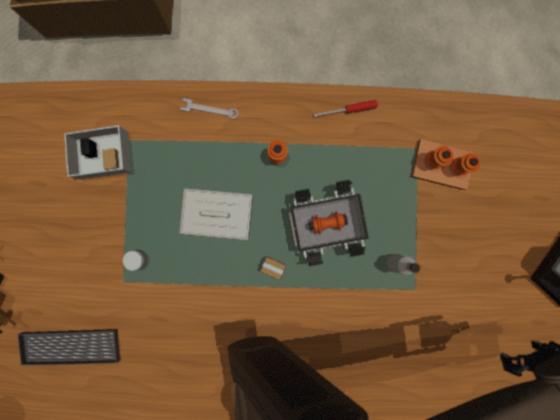

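The top view shows the lid at (216,214), the box at (328,222), the orange hub at (278,152), the carton at (272,268), the bottle at (400,265) and the tin at (133,261). The clips stand open around the box.

```bash
cat >> h.py <<'E'
def rect(xy):
    """(cx,cy), long-side yaw relative to world y, sizes, by minAreaRect"""
    c,s,a=cv2.minAreaRect((xy*1000).astype(np.float32)); b=cv2.boxPoints((c,s,a))
    e=[b[1]-b[0],b[2]-b[1]]; l=max(e,key=np.linalg.norm); l=l*np.sign(l[1])
    return np.round(c,1),round(float(np.arctan2(-l[0],l[1])),4),np.round(sorted(s),1)
E
python3 - <<'E'
from h import *
for n in('top','scene'):
    f=np.load(n+'0.npz');im,d,P=f['im'],f['d'],f['P']
    X,Y,Z=P[...,0],P[...,1],P[...,2]
    hsv=cv2.cvtColor(im,cv2.COLOR_RGB2HSV)
    mat=(X>.3)&(X<.72)&(Y>-.4)&(Y<.42)
    print(n,'table z',np.median(Z[mat&(Z<.01)]))
    m=(mat&(Z>.012)).astype(np.uint8)
    k,L,st,ce=cv2.connectedComponentsWithStats(m)
    for i in range(1,k):
        if st[i,4]<15: continue
        q=P[L==i]; t=q[q[:,2]>q[:,2].max()-.012]
        print(st[i].tolist(),'zmax',q[:,2].max().round(3),'med',np.median(q,0).round(3),'top mean',t.mean(0).round(3),rect(q[:,:2]))
    lid=mat&(Z>.012)&(Z<.024)&(Y>.06)&(Y<.28)&(X>.4)
    print('lid',lid.sum(),rect(P[lid][:,:2]),np.median(Z[lid]))
    hd=mat&(Z>.035)&(Z<.06)&(Y>.08)&(Y<.26)&(X>.44)&(X<.56)
    print('handle',hd.sum(),P[hd].mean(0).round(4),rect(P[hd][:,:2]))
    g=mat&(Z>.085)&(Z<.1)&(Y>-.3)&(Y<0)
    print('gasket',g.sum(),rect(P[g][:,:2]))
# zoomed top
f=np.load('top0.npz');im=f['im'];save(np.hstack([cv2.resize(im[165:285,265:385],(400,400),interpolation=3),cv2.resize(im[165:285,165:285],(400,400),interpolation=3)]),'z0.png')
E
```

```text
top table z 0.0007635070029495816
[268, 152, 19, 12, 170] zmax 1.195 med [ 0.71  -0.013  0.087] top mean [5.050e-01 1.000e-03 1.195e+00] (array([613.9, -18.4]), -1.5127, array([ 51.3, 214.5]))
[289, 180, 79, 86, 4346] zmax 1.195 med [ 0.528 -0.167  0.049] top mean [5.050e-01 1.000e-03 1.195e+00] (array([ 520.8, -134.2]), 0.2345, array([215.8, 270.1]))
[180, 189, 72, 51, 2960] zmax 1.195 med [0.545 0.164 0.017] top mean [5.050e-01 1.000e-03 1.195e+00] (array([544.6, 134.1]), -0.0605, array([136.1, 270.4]))
[126, 250, 21, 20, 353] zmax 0.059 med [0.402 0.393 0.053] top mean [0.401 0.398 0.054] (array([402.4, 395.4]), 1.5632, array([49.1, 56. ]))
[387, 254, 33, 21, 499] zmax 1.195 med [ 0.417 -0.367  0.121] top mean [5.050e-01 1.000e-03 1.195e+00] (array([ 468.2, -203.8]), -0.3101, array([ 54.2, 412.7]))
[261, 256, 25, 23, 346] zmax 1.195 med [ 0.394 -0.01   0.05 ] top mean [5.050e-01 1.000e-03 1.195e+00] (array([432.6, -18. ]), 1.371, array([ 66.2, 135.1]))
lid 2795 (array([546.5, 166.3]), -0.0605, array([136.1, 205.8])) 0.0164102729466038
handle 140 [0.5463 0.166  0.0477] (array([546.
[... 572 characters left out ...]
[211. , 221.6]))
[293, 181, 73, 49, 2307] zmax 0.055 med [0.55  0.165 0.018] top mean [0.546 0.166 0.048] (array([545.2, 167.2]), -0.0553, array([142.8, 206. ]))
[135, 182, 25, 42, 567] zmax 0.192 med [ 0.43  -0.377  0.108] top mean [ 0.414 -0.381  0.186] (array([ 420.9, -376.3]), -0.0332, array([46.6, 46.7]))
[284, 252, 18, 9, 48] zmax 0.109 med [ 0.713 -0.014  0.091] top mean [ 0.715 -0.01   0.101] (array([710.8, -11.4]), -0.0052, array([16.3, 50.4]))
lid 2083 (array([542.9, 166.3]), -1.5118, array([215.8, 228.7])) 0.017552629789280738
handle 129 [0.5468 0.1644 0.0466] (array([545.1, 166. ]), -0.0798, array([19.6, 78.3]))
gasket 781 (array([ 583.1, -147.9]), -1.2769, array([209.8, 330.9]))
```

View pics/z0.png

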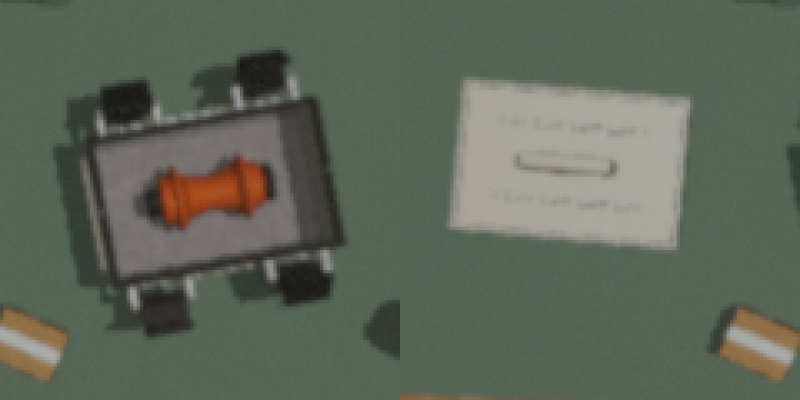

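```bash
cat >> h.py <<'E'
def fitbox(P,c=(.528,-.167),yaw=.14):
    c=np.array(c)
    q=P[(P[...,2]>.087)&(P[...,2]<.099)][:,:2]
    for _ in range(15):
        Rm=np.array([[np.cos(yaw),-np.sin(yaw)],[np.sin(yaw),np.cos(yaw)]])
        l=(q-c)@Rm; k=(abs(l[:,0])<.069)&(abs(l[:,1])<.105)
        r=rect(q[k]); c=np.array(r[0])/1000; yaw=r[1]
    return r,k.sum(),q[k].mean(0)
def inbox(P,c,yaw): 
    Rm=np.array([[np.cos(yaw),-np.sin(yaw),0],[np.sin(yaw),np.cos(yaw),0],[0,0,1]])
    return (P-np.array([*c,0]))@Rm
E
python3 - <<'E'
from h import *
for n in('top','scene'):
    f=np.load(n+'0.npz');im,P=f['im'],f['P']
    r,k,m=fitbox(P);print(n,r,k,m.round(4))
    if n=='top': R0=r
    c,yaw=np.array(R0[0])/1000,R0[1]
    B=inbox(P,c,yaw)*1000
    # robust wall edges: mean line of gasket points on each side
    g=(B[...,2]>87)&(B[...,2]<99)
    for nm,s in dict(far=(B[...,0]>50)&(B[...,0]<69)&(abs(B[...,1])<85),near=(B[...,0]<-50)&(B[...,0]>-69)&(abs(B[...,1])<85),left=(B[...,1]>85)&(B[...,1]<104)&(abs(B[...,0])<50),right=(B[...,1]<-85)&(B[...,1]>-104)&(abs(B[...,0])<50)).items():
        q=B[g&s]; a=0 if nm in('far','near') else 1
        print(nm,len(q),q[:,a].mean().round(1),q[:,2].mean().round(1),'slope',np.polyfit(q[:,1-a],q[:,a],1)[0].round(4))
    for sx in(-1,1):
        for sy in(1,-1):
            q=(sx*B[...,0]>66)&(sx*B[...,0]<135)&(abs(sy*B[...,1]-60)<18)&(B[...,2]>80)&(B[...,2]<125)&(im.max(2)<75)
            u=sx*B[q][:,0]-81;w=B[q][:,2]-72
            th=np.arange(.5,1.91,.02)
            # inlier count for top-face line / arm
            sc=[]
            for t in th:
                a=u*np.cos(t)-w*np.sin(t); b=u*np.sin(t)+w*np.cos(t)
                sc.append(((abs(b-31)<2.5)&(a<5)&(a>-36)).sum())
            i=np.argmax(sc)
            print('near far'.split()[sx>0],'left right'.split()[sy<0],q.sum(),'theta',th[i].round(2),sc[i],'u',u.min().round(),u.max().round(),'w',w.min().round(),w.max().round(),'y',B[q][:,1].mean().round(1))
E
```

```text
top (array([ 529.2, -166. ]), 0.213, array([131.3, 202.6])) 503 [ 0.5282 -0.1659]
far 129 62.5 94.1 slope 0.0052
near 137 -62.4 94.0 slope 0.0012
left 79 98.4 93.9 slope 0.0015
right 81 -96.1 93.5 slope -0.0399
near left 45 theta 1.36 26 u -5.0 29.0 w 8.0 41.0 y 61.3
near right 121 theta 0.92 87 u -9.0 26.0 w 9.0 50.0 y -59.3
far left 125 theta 0.82 95 u -10.0 23.0 w 8.0 49.0 y 60.0
far right 82 theta 1.1 60 u -8.0 27.0 w 9.0 45.0 y -59.0
scene (array([ 527.6, -164.6]), 0.2024, array([138. , 203.5])) 515 [ 0.5295 -0.1658]
far 154 62.7 93.2 slope -0.0049
near 155 -62.2 93.1 slope -0.0006
left 65 99.3 93.7 slope -0.0099
right 64 -96.4 94.2 slope 0.0025
near left 75 theta 1.32 47 u -15.0 30.0 w 8.0 44.0 y 60.5
near right 86 theta 0.9 17 u -15.0 21.0 w 8.0 51.0 y -59.6
far left 153 theta 0.78 93 u -15.0 25.0 w 13.0 50.0 y 60.1
far right 136 theta 1.2 86 u -15.0 30.0 w 9.0 47.0 y -60.5
```

```bash
cat >> h.py <<'E'
BC=np.array([.529,-.165]);BY=.21
def w2b(x,y): # box-frame mm -> world m
    return BC+np.array([x*np.cos(BY)-y*np.sin(BY),x*np.sin(BY)+y*np.cos(BY)])/1000
def to(x,y,z,ydir=None):
    """world target (m), tool y heading (rad, mod pi) -> shift mm, turn deg"""
    o=get_obs();M=R.from_rotvec(o['tool_rot']).as_matrix()
    s=M.T@(np.array([x,y,z])-o['tcp_pos'])*1000
    h=np.arctan2(M[1,1],M[0,1]); t=0
    if ydir is not None: t=-np.degrees((ydir-h+np.pi/2)%np.pi-np.pi/2)
    return np.round(s,1).tolist(),round(float(t),2)
def st():
    o=get_obs();M=R.from_rotvec(o['tool_rot']).as_matrix()
    print('t',round(o['t'],2),'tcp',np.round(np.array(o['tcp_pos'])*1000,1),'yhead',np.arctan2(M[1,1],M[0,1]).round(4),'xax',M[:,0].round(3),'j',np.round(o['joints'],2),'F',np.round(o['force'],1),'grip',round(o['grip_width']*1000,1))
E
python3 - <<'E'
from h import *
st();print(to(.45,-.1,.26),to(.5465,.1664,.15,-.061))
E
```

```text
t 0.1 tcp [ 209.6 -641.   238.1] yhead -1.255 xax [-0.     0.002 -1.   ] j [-1.4   0.29  1.58  0.    1.28 -0.15] F [-0.3  0.1 -0.3] grip 85.4
([-20.9, -439.6, -396.6], 0.0) ([89.7, -662.7, -571.0], -68.41)
```

>>> step_arm(
  plan=[
    [-21,-440,-397,-40,0],
    [-21,-440,-397,-40,0],
    [-21,-440,-397,-40,0],
    [-21,-440,-397,-40,0],
    [-21,-440,-397,-40,0],
    [-21,-440,-397,-40,0],
    [-21,-440,-397,-40,0],
    [-21,-440,-397,-40,0],
  ],
)

```text
t: 0.9
tcp_pos: [0.372, -0.2741, 0.253]
tool_rot: [1.608, 0.894, -1.607]
force: [1.3, 0.1, -0.2]
grip_width: 0.0855
```

Run:
```python
from h import *
st();print(to(.5465,.1664,.15,-.061))
```

```text
t 0.9 tcp [ 372.  -274.1  253. ] yhead -0.5575 xax [-0.     0.003 -1.   ] j [-0.86 -0.21  2.06  0.    1.29 -0.3 ] F [ 1.3  0.1 -0.2] grip 85.5
([104.0, -84.8, -465.9], -28.45)
```

>>> step_arm(
  plan=[
    [0,-85,-466,-28.5,0],
    [0,-85,-466,-28.5,0],
    [0,-85,-466,-28.5,0],
    [0,-85,-466,-28.5,0],
    [0,-85,-466,-28.5,0],
    [0,-85,-466,-28.5,0],
    [50,-85,-466,-28.5,0],
    [100,-85,-466,-28.5,0],
  ],
)

```text
t: 1.7
tcp_pos: [0.5168, 0.0887, 0.2143]
tool_rot: [1.257, 1.179, -1.247]
force: [1.5, -0.5, 1.2]
grip_width: 0.0853
```

Run:
```python
from h import *
st();print(to(.5465,.1664,.10,-.061),to(.5465,.1664,.033,-.061))
```

```text
t 1.7 tcp [516.8  88.7 214.3] yhead -0.0588 xax [ 0.006  0.002 -1.   ] j [-0.02 -0.03  1.97  0.    1.19  0.03] F [ 1.5 -0.5  1.2] grip 85.3
([114.7, 24.4, -79.0], 0.13) ([181.7, 24.0, -78.8], 0.13)
```

>>> step_arm(
  plan=[
    [40,24,-79,0,0],
    [60,24,-79,0,0],
    [100,24,-79,0,0.3],
    [130,24,-79,0,0.3],
    [160,24,-79,0,0.3],
    [181,24,-79,0,0.3],
    [181,24,-79,0,0.3],
    [181,24,-79,0,0.3],
  ],
  newtons=60,
)

```text
t: 2.5
tcp_pos: [0.5462, 0.1666, 0.0336]
tool_rot: [1.256, 1.179, -1.248]
force: [0.5, 0.9, 0.1]
grip_width: 0.0599
```

Run:
```python
from h import *
st();print(to(.5465,.1664,.033,-.061))
```

```text
t 2.5 tcp [546.2 166.6  33.6] yhead -0.0588 xax [ 0.005  0.002 -1.   ] j [0.12 0.32 1.96 0.   0.86 0.17] F [0.5 0.9 0.1] grip 59.9
([0.6, 0.3, 0.1], 0.13)
```

Close, then lift a bit.

>>> step_arm(
  plan=[
    [0,0,0,0,1],
    [0,0,0,0,1],
    [0,0,0,0,1],
    [0,0,0,0,1],
    [0,0,0,0,1],
    [0,0,0,0,1],
    [-10,0,0,0,1],
    [-30,0,0,0,1],
  ],
  newtons=60,
)

```text
t: 3.3
tcp_pos: [0.5437, 0.1662, 0.0616]
tool_rot: [1.253, 1.183, -1.252]
force: [0.5, 0.5, -0.3]
grip_width: 0.0129
```

Run:
```python
from h import *
st();t=w2b(0,0);print(to(.5465,.1664,.23),to(*t,.23,.21+.0))
```

```text
t 3.3 tcp [543.7 166.2  61.6] yhead -0.0587 xax [-0.001  0.002 -1.   ] j [0.12 0.27 1.96 0.   0.92 0.17] F [ 0.5  0.5 -0.3] grip 12.9
([-168.4, 2.6, -0.6], 0.0) ([-168.9, 4.6, 331.2], -15.4)
```

>>> step_arm(
  plan=[
    [-20,0,0,0,1],
    [-40,0,0,0,1],
    [-70,0,0,0,1],
    [-110,0,0,0,1],
    [-140,0,0,0,1],
    [-165,0,0,0,1],
    [-168,1,30,0,1],
    [-168,1,60,-3,1],
  ],
)

```text
t: 4.1
tcp_pos: [0.5414, 0.1059, 0.231]
tool_rot: [1.213, 1.208, -1.21]
force: [0.1, -0.1, -2.4]
grip_width: 0.0127
```

Run:
```python
from h import *
st();t=w2b(0,0);print(to(*t,.24,.212))
im,d,P=cloud('scene');save(cv2.resize(im[60:300,100:420],(640,480)),'lift.png')
```

```text
t 4.1 tcp [541.4 105.9 231. ] yhead -0.003 xax [ 0.001  0.002 -1.   ] j [0.01 0.02 1.89 0.   1.23 0.01] F [ 0.1 -0.1 -2.4] grip 12.7
([-9.5, -11.6, 270.9], -12.32)
```

View pics/lift.png

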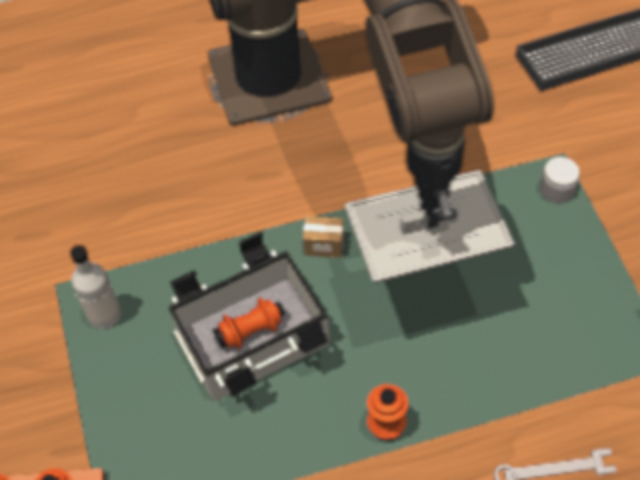

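Lid is held level at about (430,225) in the crop; the box, with its clips still open, is at (250,320).

>>> step_arm(
  plan=[
    [-5,-4,30,-2,1],
    [-9,-8,75,-5,1],
    [-9,-12,120,-8,1],
    [-9,-12,165,-12.3,1],
    [-9,-12,210,-12.3,1],
    [-5,-12,250,-12.3,1],
    [10,-12,271,-12.3,1],
    [30,-12,271,-12.3,1],
  ],
)

```text
t: 4.95
tcp_pos: [0.5278, -0.1724, 0.2008]
tool_rot: [1.052, 1.297, -1.058]
force: [0.1, 0.7, -2.0]
grip_width: 0.0127
```

>>> step_arm(
  plan=[
    [5,0,0,0,1],
    [10,0,0,0,1],
    [10,0,0,0,1],
  ],
)

```text
t: 5.25
tcp_pos: [0.5276, -0.1718, 0.1904]
tool_rot: [1.052, 1.299, -1.057]
force: [-0.5, 0.2, -1.8]
grip_width: 0.0127
```

```bash
cat >> h.py <<'E'
def lidfit(P,zc,c=None,yaw=None):
    """held/placed lid: points within zc..: panel+rim tops; side-mean fit in the box frame"""
    B=inbox(P,BC,BY)*1000
    m=(B[...,2]>zc)&(B[...,2]<zc+16)&(abs(B[...,0])<80)&(abs(B[...,1])<115)
    return B,m
E
python3 - <<'E'
from h import *
st();o=get_obs();print(to(*w2b(0,0),.17,.212))
zl=o['tcp_pos'][2]*1000-20
for n in('top','scene'):
    im,d,P=cloud(n);np.savez(n+'1.npz',im=im,P=P)
    B,m=lidfit(P,zl-4)
    q=B[m];print(n,m.sum(),rect(q[:,:2]/1000),np.percentile(q[:,2],[5,50,95]).round(1),'z from tcp',zl.round(1))
    # plane tilt
    A=np.c_[q[:,:2],np.ones(len(q))];print(' tilt',np.linalg.lstsq(A,q[:,2],rcond=None)[0].round(4))
im=np.load('top1.npz')['im'];save(cv2.resize(im[150:300,240:440],(800,600)),'over.png')
E
```

```text
t 5.25 tcp [ 527.6 -171.8  190.4] yhead 0.2076 xax [-0.001 -0.003 -1.   ] j [-0.5   0.07  1.92 -0.    1.15 -0.7 ] F [-0.5  0.2 -1.8] grip 12.7
([20.3, 2.8, -6.4], -0.25)
top 1493 (array([-2.6, -5.8]), -0.0081, array([136.4, 204.8])) [168.3 171.6 176.3] z from tcp 170.4
 tilt [-5.400000e-03 -1.230000e-02  1.724397e+02]
scene 2612 (array([-3.7, -5.8]), 0.0018, array([141.5, 208. ])) [168.7 173.2 178.4] z from tcp 170.4
 tilt [-4.90000e-03 -6.90000e-03  1.73258e+02]
```

View pics/over.png

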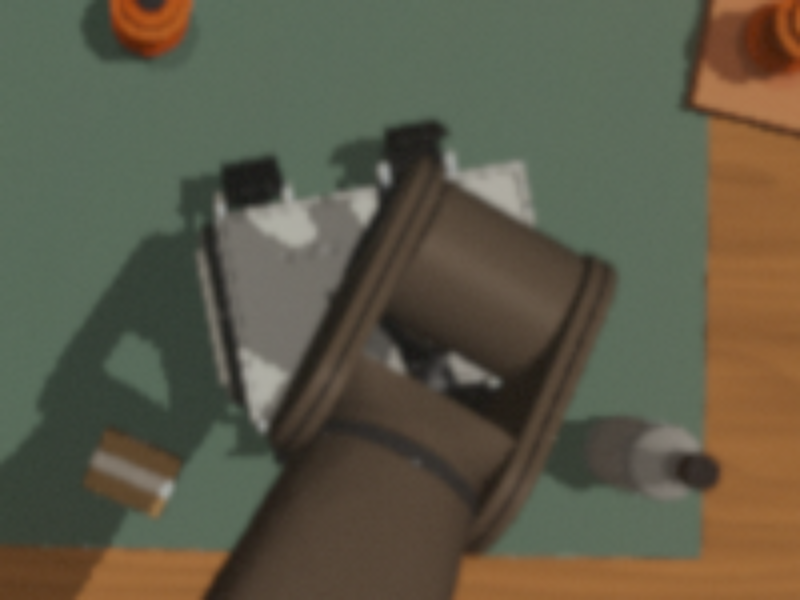

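The lid sits over the box, offset about (-2.6, -5.8) mm in the box frame, so I'll correct that and descend partway.

>>> step_arm(
  plan=[
    [5,2.6,-5.8,-0.2,1],
    [20,2.6,-5.8,-0.2,1],
    [40,2.6,-5.8,-0.2,1],
    [50,2.6,-5.8,-0.2,1],
    [50,2.6,-5.8,-0.2,1],
    [50,2.6,-5.8,-0.2,1],
  ],
)

```text
t: 5.95
tcp_pos: [0.5297, -0.166, 0.1414]
tool_rot: [1.049, 1.298, -1.054]
force: [0.8, -0.2, -1.4]
grip_width: 0.0128
```

Run:
```python
from h import *
st();o=get_obs();print(to(*w2b(-.2,-.6),.114,.212))
zl=o['tcp_pos'][2]*1000-20
for n in('top','scene'):
    im,d,P=cloud(n)
    B,m=lidfit(P,zl-4); m&=im.min(2)>60
    q=B[m];print(n,m.sum(),rect(q[:,:2]/1000),np.percentile(q[:,2],[5,50,95]).round(1),zl)
```

```text
t 5.95 tcp [ 529.7 -166.   141.4] yhead 0.2115 xax [ 0.001 -0.004 -1.   ] j [-0.48  0.13  1.95 -0.    1.06 -0.69] F [ 0.8 -0.2 -1.4] grip 12.8
([27.4, -0.6, -0.6], -0.03)
top 1293 (array([ 5.8, -0.6]), -0.0033, array([146.6, 204.7])) [119.3 122.7 127.3] 121.39541077679485
scene 2467 (array([ 0.7, -0.4]), 0.0036, array([140.1, 208.9])) [119.4 124.3 129.5] 121.39541077679485
```

>>> step_arm(
  plan=[
    [6,-0.6,-0.5,0,1],
    [12,-0.6,-0.5,0,1],
    [17,-0.6,-0.5,0,1],
    [21,-0.6,-0.5,0,1],
    [23,-0.6,-0.5,0,1],
    [25,-0.6,-0.5,0,1],
    [25,-0.6,-0.5,0,1],
  ],
)

```text
t: 6.75
tcp_pos: [0.5296, -0.1662, 0.1174]
tool_rot: [1.049, 1.297, -1.053]
force: [-0.9, -0.0, -2.3]
grip_width: 0.0126
```

>>> step_arm(
  plan=[
    [1,0,0,0,1],
    [1.5,0,0,0,1],
    [1.5,0,0,0,1],
  ],
)

```text
t: 7.05
tcp_pos: [0.5299, -0.1663, 0.1165]
tool_rot: [1.049, 1.296, -1.053]
force: [-1.7, -0.2, 0.7]
grip_width: 0.0125
```

Run:
```python
from h import *
st();o=get_obs();print(to(*w2b(-.2,-.6),.114,.212))
zl=o['tcp_pos'][2]*1000-20
for n in('top','scene'):
    im,d,P=cloud(n)
    B,m=lidfit(P,zl-4); m&=im.min(2)>60
    q=B[m];print(n,m.sum(),rect(q[:,:2]/1000),np.percentile(q[:,2],[5,50,95]).round(1),zl)
```

```text
t 7.05 tcp [ 529.9 -166.3  116.5] yhead 0.2115 xax [ 0.003 -0.006 -1.   ] j [-0.49  0.16  1.97 -0.    1.01 -0.69] F [-1.7 -0.2  0.7] grip 12.5
([2.5, -0.8, -0.9], -0.03)
top 1232 (array([ 0.7, -1.1]), 0.0004, array([135.9, 205.4])) [ 94.5  98.  102.7] 96.4637830229804
scene 2378 (array([ 0.6, -0.3]), 0.0009, array([140.3, 208.9])) [ 94.1  98.7 104.1] 96.4637830229804
```

The panel top at 98 mm puts the lid origin at about 94, so it is on the gasket. I'll ease down 1 mm more and release.

>>> step_arm(
  plan=[
    [1,-0.5,-0.5,0,1],
    [1.2,-0.5,-0.5,0,1],
    [1.2,-0.5,-0.5,0,0.6],
    [1.2,-0.5,-0.5,0,0.55],
    [1.2,-0.5,-0.5,0,0.5],
    [1.2,-0.5,-0.5,0,0.5],
    [1.2,-0.5,-0.5,0,0.5],
  ],
)

```text
t: 7.85
tcp_pos: [0.5292, -0.1659, 0.115]
tool_rot: [1.049, 1.296, -1.053]
force: [0.1, 0.4, 1.0]
grip_width: 0.0427
```

Run:
```python
from h import *
st()
for n in('top','scene'):
    im,d,P=cloud(n)
    B,m=lidfit(P,90); m&=im.min(2)>60
    q=B[m];print(n,m.sum(),rect(q[:,:2]/1000),np.percentile(q[:,2],[5,50,95]).round(1))
```

```text
t 7.85 tcp [ 529.2 -165.9  115. ] yhead 0.2115 xax [ 0.003 -0.005 -1.   ] j [-0.49  0.16  1.97 -0.    1.01 -0.69] F [0.1 0.4 1. ] grip 42.7
top 1254 (array([ 0.7, -0.9]), 0.0, array([136.1, 204.8])) [ 94.5  98.2 102.8]
scene 2328 (array([ 0.1, -1. ]), -0.0065, array([140.7, 207.7])) [ 93.8  98.6 103.8]
```

Lid placed: z ≈ 94 mm, within 1 mm of centre, clips untouched. Now I'll rise, close the fingers and turn 90°.

>>> step_arm(
  plan=[
    [-15,0,0,0,0.5],
    [-35,0,0,0,0.5],
    [-65,0,0,0,0.6],
    [-75,0,0,8,1],
    [-75,0,0,16,1],
    [-75,0,0,24,1],
    [-75,0,0,32,1],
    [-75,0,0,40,1],
  ],
)

```text
t: 8.75
tcp_pos: [0.5293, -0.1656, 0.1916]
tool_rot: [1.56, 0.927, -1.56]
force: [-0.9, 0.2, -0.5]
grip_width: 0.0001
```

```bash
cat >> h.py <<'E'
TIP=8.;HW=11.
def clip(sx,sy,th,a=-22,clear=0):
    """world TCP for fingertip inner-bottom edge on face point a (mm) at angle th, backed off along the normal"""
    n=31+clear
    u=a*np.cos(th)+n*np.sin(th)+HW; w=-a*np.sin(th)+n*np.cos(th)
    xy=w2b(sx*(81+u),sy*60); return xy[0],xy[1],(72+w+TIP)/1000
H=BY+np.pi/2
E
python3 - <<'E'
from h import *
st()
x,y,z=clip(-1,-1,.92,clear=7);print(x,y,z,to(x,y,.17,H),to(x,y,z,H))
im,d,P=cloud('scene');B,m=lidfit(P,90); m&=im.min(2)>60
q=B[m];print(m.sum(),rect(q[:,:2]/1000),np.percentile(q[:,2],[5,50,95]).round(1));save(cv2.resize(im[150:290,160:320],(640,560)),'placed.png')
E
```

```text
t 8.75 tcp [ 529.3 -165.6  191.6] yhead -0.4924 xax [ 0.004 -0.006 -1.   ] j [-0.48  0.06  1.92 -0.    1.15  0.01] F [-0.9  0.2 -0.5] grip 0.1
0.4349953151116648 -0.24638414236050654 0.12052440159325165 ([21.7, -45.1, 115.7], 49.76) ([71.1, -45.4, 115.5], 49.76)
2555 (array([-4.3, -0.5]), 0.0061, array([149.2, 207.7])) [ 93.8  98.7 103.5]
```

View pics/placed.png

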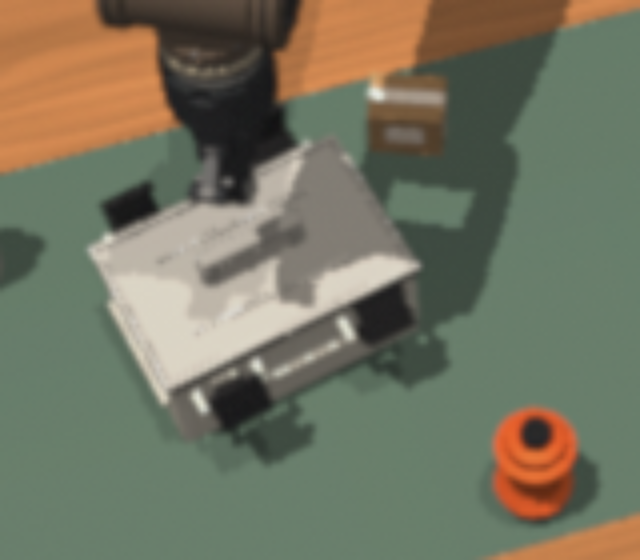

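The lid is flat on the box and the handle is free; the clip at (130,210) is near-right. Moving to outside near-right.

>>> step_arm(
  plan=[
    [5,-15,38,8,1],
    [10,-30,77,16,1],
    [20,-45,115.6,24,1],
    [21,-45,115.6,32,1],
    [21,-45,115.6,40,1],
    [21,-45,115.6,49.8,1],
    [21,-45,115.6,49.8,1],
    [21,-45,115.6,49.8,1],
  ],
)

```text
t: 9.6
tcp_pos: [0.435, -0.2461, 0.1713]
tool_rot: [2.112, 0.214, -2.103]
force: [0.5, 0.4, 0.0]
grip_width: -0.0
```

```bash
cat >> h.py <<'E'
def arc(sx,sy,ths,a=-22,clear=0):
    for t in ths: print(round(float(t),2),to(*clip(sx,sy,t,a,clear),H))
E
python3 - <<'E'
from h import *
st();print('pre',to(*clip(-1,-1,.92,clear=6),H))
arc(-1,-1,[.9,.75,.6,.5,.4,.3,.2,.1,0])
E
```

```text
t 9.6 tcp [ 435.  -246.1  171.3] yhead -1.3614 xax [ 0.005 -0.007 -1.   ] j [-0.72 -0.04  2.07 -0.    1.11  0.65] F [0.5 0.4 0. ] grip -0.0
pre ([51.4, -0.2, -0.5], -0.04)
0.9 ([54.8, -0.2, -6.0], -0.04)
0.75 ([53.7, -0.2, -11.6], -0.04)
0.6 ([53.4, -0.2, -17.3], -0.04)
0.5 ([53.6, -0.2, -21.1], -0.04)
0.4 ([54.3, -0.2, -24.8], -0.04)
0.3 ([55.3, -0.2, -28.5], -0.04)
0.2 ([56.7, -0.2, -32.0], -0.04)
0.1 ([58.4, -0.2, -35.4], -0.04)
0.0 ([60.5, -0.3, -38.6], -0.04)
```

>>> step_arm(
  plan=[
    [30,0,-0.5,0,1],
    [51,0,-0.5,0,1],
    [53,0,-3,0,1],
    [54.8,0,-6,0,1],
    [54.2,0,-9,0,1],
    [53.7,0,-11.6,0,1],
    [53.5,0,-15,0,1],
    [53.4,0,-17.3,0,1],
  ],
)

```text
t: 10.4
tcp_pos: [0.4532, -0.2434, 0.1194]
tool_rot: [2.113, 0.212, -2.101]
force: [-0.6, -0.2, 3.5]
grip_width: -0.0001
```

Run:
```python
from h import *
st()
arc(-1,-1,[.6,.5,.4,.3,.2,.1,0])
```

```text
t 10.4 tcp [ 453.2 -243.4  119.4] yhead -1.3611 xax [ 0.007 -0.008 -1.   ] j [-0.69  0.06  2.07 -0.    1.    0.67] F [-0.6 -0.2  3.5] grip -0.1
0.6 ([1.4, -0.9, 0.9], -0.02)
0.5 ([1.6, -0.9, -2.9], -0.02)
0.4 ([2.3, -0.9, -6.6], -0.02)
0.3 ([3.3, -1.0, -10.3], -0.02)
0.2 ([4.7, -1.0, -13.8], -0.02)
0.1 ([6.4, -1.0, -17.2], -0.02)
0.0 ([8.5, -1.0, -20.4], -0.02)
```

>>> step_arm(
  plan=[
    [1.5,-1,-3,0,1],
    [3,-1,-7,0,1],
    [5,-1,-10,0,1],
    [7,-1,-14,0,1],
    [9,-1,-17,0,1],
    [11,-1,-20,0,1],
    [12,-1,-20,0,1],
    [12,-1,-20,0,1],
  ],
)

```text
t: 11.2
tcp_pos: [0.4762, -0.2391, 0.1111]
tool_rot: [2.12, 0.208, -2.091]
force: [3.0, 3.7, 11.3]
grip_width: 0.0003
```

```bash
cat >> h.py <<'E'
def thetas(names=('scene','top')):
    for n in names:
        im,d,P=cloud(n);B=inbox(P,BC,BY)*1000;out=[]
        for nm,sx,sy in(('NL',-1,1),('NR',-1,-1),('FL',1,1),('FR',1,-1)):
            q=(sx*B[...,0]>42)&(sx*B[...,0]<125)&(abs(sy*B[...,1]-60)<17)&(B[...,2]>76)&(B[...,2]<122)&(im.max(2)<75)
            u=sx*B[q][:,0]-81;w=B[q][:,2]-72;th=np.arange(-.1,1.91,.02)
            sc=[]
            for t in th:
                a=u*np.cos(t)-w*np.sin(t); b=u*np.sin(t)+w*np.cos(t)
                sc.append(((abs(b-31)<2.5)&(a<5)&(a>-36)).sum())
            i=int(np.argmax(sc)); out.append((nm,int(q.sum()),int(sc[i]),round(float(th[i]),2)))
        B_,m=lidfit(P,86);m&=(im.min(2)>60)&(B_[...,2]<108);q=B_[m]
        print(n,out,'lid',rect(q[:,:2]/1000),'z50',np.median(q[:,2]).round(1))
    return im
E
python3 - <<'E'
from h import *
st()
arc(-1,-1,[.2,.1,0]); thetas()
E
```

```text
t 11.2 tcp [ 476.2 -239.1  111.1] yhead -1.3619 xax [ 0.015 -0.011 -1.   ] j [-0.66  0.11  2.03  0.    0.98  0.71] F [ 3.   3.7 11.3] grip 0.3
0.2 ([-3.8, -1.4, 9.5], -0.06)
0.1 ([-2.0, -1.4, 6.1], -0.06)
0.0 ([0.0, -1.5, 2.9], -0.06)
scene [('NL', 103, 51, 1.36), ('NR', 80, 37, 0.0), ('FL', 139, 80, 0.82), ('FR', 128, 84, 1.18)] lid (array([-0.1, -0.6]), 0.054, array([148.6, 212.5])) z50 97.5
top [('NL', 93, 25, 1.38), ('NR', 9, 7, -0.02), ('FL', 130, 92, 0.86), ('FR', 119, 57, 1.08)] lid (array([ 2.7, -1.1]), 0.0044, array([140.9, 205. ])) z50 97.6
```

Near-right is snapped. Lifting, then over to far-left, its diagonal.

>>> step_arm(
  plan=[
    [-5,0,0,0,1],
    [-30,0,0,0,1],
    [-60,0,0,0,1],
    [-62,0,0,0,1],
  ],
)

```text
t: 11.7
tcp_pos: [0.4771, -0.2397, 0.177]
tool_rot: [2.124, 0.202, -2.083]
force: [-0.3, 0.1, 0.9]
grip_width: -0.0001
```

Run:
```python
from h import *
st();x,y,z=clip(1,1,.88,clear=7);print(x,y,z,to(x,y,.172,H));thetas()
```

```text
t 11.7 tcp [ 477.1 -239.7  177. ] yhead -1.3618 xax [ 0.021 -0.015 -1.   ] j [-0.66  0.02  1.99  0.    1.1   0.71] F [-0.3  0.1  0.9] grip -0.1
0.6214065179317729 -0.08395649485114674 0.12116799881532338 ([5.6, -122.5, -173.4], -0.06)
scene [('NL', 104, 47, 1.3), ('NR', 110, 72, 0.08), ('FL', 144, 77, 0.8), ('FR', 129, 78, 1.14)] lid (array([-0.1, -0.2]), 0.0106, array([153.7, 209.2])) z50 97.7
top [('NL', 86, 25, 1.38), ('NR', 45, 34, 0.04), ('FL', 131, 94, 0.82), ('FR', 113, 55, 1.1)] lid (array([ 2.8, -0.7]), 0.011, array([141.1, 205.2])) z50 97.6
```

>>> step_arm(
  plan=[
    [2,-27,-38,0,1],
    [2,-54,-77,0,1],
    [2,-82,-116,0,1],
    [2,-105,-148,0,1],
    [4,-122.5,-173.4,0,1],
    [5,-122.5,-173.4,0,1],
    [5,-122.5,-173.4,0,1],
  ],
)

```text
t: 12.5
tcp_pos: [0.6186, -0.082, 0.1663]
tool_rot: [2.116, 0.21, -2.094]
force: [-0.7, 0.7, -0.3]
grip_width: -0.0002
```

Run:
```python
from h import *
st();print('pre',to(*clip(1,1,.85,clear=6),H))
arc(1,1,[.83,.7,.6,.5,.4,.3,.2,.1,0])
```

```text
t 12.5 tcp [618.6 -82.  166.3] yhead -1.3604 xax [ 0.012 -0.011 -1.   ] j [-0.29  0.24  1.78 -0.01  1.11  1.07] F [-0.7  0.7 -0.3] grip -0.2
pre ([45.4, 1.9, 0.1], 0.02)
0.83 ([49.1, 1.8, 5.4], 0.02)
0.7 ([48.3, 1.8, 10.3], 0.02)
0.6 ([48.2, 1.8, 14.0], 0.02)
0.5 ([48.4, 1.8, 17.8], 0.02)
0.4 ([49.0, 1.8, 21.6], 0.02)
0.3 ([50.0, 1.8, 25.3], 0.02)
0.2 ([51.3, 1.8, 28.8], 0.02)
0.1 ([53.0, 1.8, 32.2], 0.02)
0.0 ([55.0, 1.7, 35.5], 0.02)
```

>>> step_arm(
  plan=[
    [30,1.8,0,0,1],
    [45,1.8,0,0,1],
    [47,1.8,2,0,1],
    [49,1.8,5.4,0,1],
    [48.5,1.8,8,0,1],
    [48.3,1.8,10.3,0,1],
    [48.2,1.8,12,0,1],
    [48.2,1.8,14,0,1],
  ],
)

```text
t: 13.3
tcp_pos: [0.6067, -0.0875, 0.1195]
tool_rot: [2.118, 0.209, -2.091]
force: [1.3, -0.0, 2.3]
grip_width: -0.0002
```

Run:
```python
from h import *
st()
arc(1,1,[.6,.5,.4,.3,.2,.1,0])
```

```text
t 13.3 tcp [606.7 -87.5 119.5] yhead -1.3604 xax [ 0.014 -0.012 -1.   ] j [-0.31  0.27  1.83 -0.01  1.02  1.06] F [ 1.3 -0.   2.3] grip -0.2
0.6 ([1.5, -0.5, 0.8], 0.03)
0.5 ([1.7, -0.5, 4.6], 0.03)
0.4 ([2.3, -0.5, 8.3], 0.03)
0.3 ([3.2, -0.5, 12.0], 0.03)
0.2 ([4.6, -0.5, 15.6], 0.03)
0.1 ([6.2, -0.5, 19.0], 0.03)
0.0 ([8.2, -0.6, 22.2], 0.03)
```

>>> step_arm(
  plan=[
    [1.5,-0.5,4,0,1],
    [3,-0.5,8,0,1],
    [5,-0.5,11.5,0,1],
    [7,-0.5,15,0,1],
    [9,-0.5,19,0,1],
    [11,-0.5,21,0,1],
    [12,-0.5,21,0,1],
    [12,-0.5,21,0,1],
  ],
)

```text
t: 14.1
tcp_pos: [0.5874, -0.0923, 0.111]
tool_rot: [2.12, 0.207, -2.086]
force: [-4.3, -0.3, 13.6]
grip_width: -0.0003
```

>>> step_arm(
  plan=[
    [-5,0,0,0,1],
    [-30,0,0,0,1],
    [-60,0,0,0,1],
    [-62,0,0,0,1],
  ],
)

```text
t: 14.5
tcp_pos: [0.5883, -0.092, 0.1772]
tool_rot: [2.126, 0.203, -2.078]
force: [0.5, 0.3, 0.3]
grip_width: 0.0002
```

Run:
```python
from h import *
st();x,y,z=clip(1,-1,1.18,clear=7);print(x,y,z,to(x,y,.172,H));thetas()
```

```text
t 14.5 tcp [588.3 -92.  177.2] yhead -1.3598 xax [ 0.024 -0.016 -1.   ] j [-0.32  0.16  1.85 -0.01  1.11  1.04] F [0.5 0.3 0.3] grip 0.2
0.6576533445830656 -0.1989262656975491 0.11481647559891796 ([8.6, 118.9, -45.3], 0.06)
scene [('NL', 94, 46, 1.36), ('NR', 116, 67, 0.08), ('FL', 174, 83, 0.04), ('FR', 131, 74, 1.16)] lid (array([ 0.5, -3.2]), 0.0638, array([149.3, 209.4])) z50 96.0
top [('NL', 3, 3, 1.38), ('NR', 141, 103, 0.04), ('FL', 7, 6, 0.0), ('FR', 10, 9, 1.1)] lid (array([-7.1, -2.3]), 0.0156, array([143.8, 204.7])) z50 95.7
```

Near-right and far-left read shut, and the other two are still open. Far-right next.

>>> step_arm(
  plan=[
    [4,25,-30,0,1],
    [8,60,-45,0,1],
    [8,95,-45,0,1],
    [8,119,-45,0,1],
    [8,119,-45,0,1],
    [8,119,-45,0,1],
  ],
)

```text
t: 15.2
tcp_pos: [0.6544, -0.1982, 0.1658]
tool_rot: [2.119, 0.208, -2.09]
force: [-1.0, 1.1, 0.6]
grip_width: 0.0
```

Run:
```python
from h import *
st();print('pre',to(*clip(1,-1,1.18,clear=6),H))
arc(1,-1,[1.15,1,.85,.7,.6,.5,.4,.3,.2,.1,0])
```

```text
t 15.2 tcp [ 654.4 -198.2  165.8] yhead -1.3608 xax [ 0.015 -0.012 -1.   ] j [-0.44  0.36  1.62 -0.    1.14  0.92] F [-1.   1.1  0.6] grip 0.0
pre ([51.4, 0.7, -1.5], 0.0)
1.15 ([53.0, 0.7, 5.0], 0.0)
1.0 ([50.4, 0.7, 10.1], 0.0)
0.85 ([48.6, 0.7, 15.5], 0.0)
0.7 ([47.7, 0.7, 21.1], 0.0)
0.6 ([47.5, 0.7, 24.9], 0.0)
0.5 ([47.7, 0.7, 28.7], 0.0)
0.4 ([48.3, 0.7, 32.5], 0.0)
0.3 ([49.2, 0.7, 36.1], 0.0)
0.2 ([50.6, 0.7, 39.7], 0.0)
0.1 ([52.2, 0.7, 43.1], 0.0)
0.0 ([54.2, 0.6, 46.4], 0.0)
```

>>> step_arm(
  plan=[
    [30,0.7,-1.5,0,1],
    [51,0.7,-1.5,0,1],
    [53,0.7,5,0,1],
    [50.5,0.7,10,0,1],
    [48.6,0.7,15.5,0,1],
    [47.8,0.7,20,0,1],
    [47.5,0.7,24,0,1],
    [47.5,0.7,25,0,1],
  ],
)

```text
t: 16.0
tcp_pos: [0.6309, -0.2049, 0.1197]
tool_rot: [2.121, 0.207, -2.088]
force: [-0.1, 1.8, 3.3]
grip_width: -0.0002
```

Run:
```python
from h import *
st()
arc(1,-1,[.6,.5,.4,.3,.2,.1,0])
```

```text
t 16.0 tcp [ 630.9 -204.9  119.7] yhead -1.3612 xax [ 0.017 -0.012 -1.   ] j [-0.47  0.37  1.71 -0.    1.05  0.9 ] F [-0.1  1.8  3.3] grip -0.2
0.6 ([1.7, -0.3, 0.1], -0.03)
0.5 ([1.9, -0.3, 3.9], -0.03)
0.4 ([2.5, -0.3, 7.6], -0.03)
0.3 ([3.4, -0.3, 11.3], -0.03)
0.2 ([4.7, -0.3, 14.9], -0.03)
0.1 ([6.4, -0.4, 18.3], -0.03)
0.0 ([8.4, -0.4, 21.5], -0.03)
```

>>> step_arm(
  plan=[
    [1.5,-0.3,4,0,1],
    [3,-0.3,8,0,1],
    [5,-0.3,11.5,0,1],
    [7,-0.3,15,0,1],
    [9,-0.3,18.5,0,1],
    [11,-0.3,21,0,1],
    [12,-0.3,21,0,1],
    [12,-0.3,21,0,1],
  ],
)

```text
t: 16.8
tcp_pos: [0.6094, -0.2108, 0.111]
tool_rot: [2.115, 0.205, -2.091]
force: [-10.2, -1.0, 16.9]
grip_width: -0.0001
```

>>> step_arm(
  plan=[
    [-5,0,0,0,1],
    [-30,0,0,0,1],
    [-60,0,0,0,1],
    [-62,0,0,0,1],
  ],
)

```text
t: 17.2
tcp_pos: [0.6106, -0.2111, 0.1775]
tool_rot: [2.119, 0.2, -2.082]
force: [0.0, -0.5, 0.9]
grip_width: -0.0
```

Run:
```python
from h import *
st();x,y,z=clip(-1,1,1.36,a=-25,clear=5);print(x,y,z,np.hypot(x,y),to(x,y,.172,H));thetas()
```

```text
t 17.2 tcp [ 610.6 -211.1  177.5] yhead -1.36 xax [ 0.02  -0.019 -1.   ] j [-0.49  0.27  1.72 -0.01  1.13  0.88] F [ 0.  -0.5  0.9] grip -0.0
0.39719986373208616 -0.13174444917412248 0.11197920703297401 0.41847859161130424 ([-0.3, -122.4, 192.1], 0.05)
scene [('NL', 42, 17, 1.34), ('NR', 17, 16, -0.04), ('FL', 170, 84, 0.02), ('FR', 179, 82, 0.0)] lid (array([-4.1, -0.5]), -0.0116, array([149.1, 208.9])) z50 96.2
top [('NL', 11, 0, -0.1), ('NR', 0, 0, -0.1), ('FL', 158, 123, 0.02), ('FR', 0, 0, -0.1)] lid (array([ 5.4, 39.5]), -1.5676, array([123.9, 145.4])) z50 95.7
```

Far-right is shut. Near-left last; the approach is near the minimum reach, so I'll check the pose reached.

>>> step_arm(
  plan=[
    [0,-25,40,0,1],
    [0,-50,80,0,1],
    [0,-75,120,0,1],
    [0,-100,157,0,1],
    [0,-122,192,0,1],
    [0,-122,192,0,1],
    [0,-122,192,0,1],
  ],
)

```text
t: 18.0
tcp_pos: [0.3942, -0.1304, 0.1676]
tool_rot: [2.114, 0.205, -2.091]
force: [0.1, 0.7, 0.5]
grip_width: -0.0001
```

Run:
```python
from h import *
st();print('pre',to(*clip(-1,1,1.36,a=-25,clear=5),H))
arc(-1,1,[1.35,1.2,1.05,.9,.75,.6,.5,.3,0],a=-25)
thetas(['scene'])
```

```text
t 18.0 tcp [ 394.2 -130.4  167.6] yhead -1.3602 xax [ 0.013 -0.015 -1.   ] j [-0.56 -0.26  2.26 -0.01  1.12  0.8 ] F [0.1 0.7 0.5] grip -0.1
pre ([55.6, 1.0, -2.2], 0.04)
1.35 ([56.5, 1.0, -7.4], 0.04)
1.2 ([53.2, 1.1, -12.3], 0.04)
1.05 ([50.6, 1.1, -17.7], 0.04)
0.9 ([48.9, 1.2, -23.5], 0.04)
0.75 ([48.1, 1.2, -29.4], 0.04)
0.6 ([48.2, 1.2, -35.3], 0.04)
0.5 ([48.7, 1.2, -39.3], 0.04)
0.3 ([51.0, 1.1, -46.9], 0.04)
0.0 ([57.1, 1.0, -57.1], 0.04)
scene [('NL', 89, 47, 1.34), ('NR', 116, 66, -0.02), ('FL', 164, 82, 0.04), ('FR', 178, 92, 0.0)] lid (array([-4.9, -0.5]), 0.0073, array([149.3, 208.1])) z50 96.0
```

>>> step_arm(
  plan=[
    [30,1,-1,0,1],
    [55,1,-1.5,0,1],
    [56,1,-6,0,1],
    [53.5,1,-12,0,1],
    [50.8,1,-17.5,0,1],
    [49,1,-23,0,1],
    [48.2,1,-29,0,1],
    [48.2,1,-35,0,1],
  ],
)

```text
t: 18.85
tcp_pos: [0.432, -0.1259, 0.1221]
tool_rot: [2.117, 0.202, -2.086]
force: [-1.1, -0.7, 2.0]
grip_width: 0.0001
```

Run:
```python
from h import *
st()
arc(-1,1,[.6,.5,.4,.3,.2,.1,0],a=-25)
```

```text
t 18.85 tcp [ 432.  -125.9  122.1] yhead -1.3599 xax [ 0.017 -0.018 -1.   ] j [-0.51 -0.1   2.22 -0.01  1.    0.86] F [-1.1 -0.7  2. ] grip 0.1
0.6 ([2.3, -1.6, 2.2], 0.05)
0.5 ([2.9, -1.6, -1.8], 0.05)
0.4 ([3.8, -1.6, -5.6], 0.05)
0.3 ([5.1, -1.6, -9.4], 0.05)
0.2 ([6.8, -1.7, -13.0], 0.05)
0.1 ([8.9, -1.7, -16.4], 0.05)
0.0 ([11.3, -1.8, -19.6], 0.05)
```

>>> step_arm(
  plan=[
    [3,-1.6,-3,0,1],
    [5,-1.6,-6.5,0,1],
    [7,-1.6,-10,0,1],
    [9,-1.6,-13,0,1],
    [12,-1.6,-16.5,0,1],
    [14,-1.6,-19,0,1],
    [15,-1.6,-19,0,1],
    [15,-1.6,-19,0,1],
  ],
)

```text
t: 19.65
tcp_pos: [0.4505, -0.1212, 0.1108]
tool_rot: [2.112, 0.203, -2.089]
force: [-10.1, 2.0, 23.3]
grip_width: -0.0002
```

>>> step_arm(
  plan=[
    [-5,0,0,0,1],
    [-30,0,0,0,1],
    [-60,0,0,0,1],
    [-100,0,0,0,1],
    [-140,0,0,0,1],
    [-150,0,0,0,1],
  ],
)

```text
t: 20.25
tcp_pos: [0.4503, -0.1191, 0.2653]
tool_rot: [2.117, 0.199, -2.08]
force: [0.3, -0.6, 0.8]
grip_width: 0.0002
```

Run:
```python
from h import *
st();im=thetas(['top','scene']);save(cv2.resize(im[130:290,120:400],(800,457)),'end.png')
```

```text
t 20.25 tcp [ 450.3 -119.1  265.3] yhead -1.3583 xax [ 0.02  -0.022 -1.   ] j [-0.47 -0.23  2.05 -0.01  1.29  0.89] F [ 0.3 -0.6  0.8] grip 0.2
top [('NL', 0, 0, -0.1), ('NR', 139, 112, 0.04), ('FL', 144, 112, 0.02), ('FR', 135, 110, 0.0)] lid (array([ 3.4, -1. ]), 0.0022, array([151.8, 205.1])) z50 95.7
scene [('NL', 108, 60, 0.08), ('NR', 119, 76, 0.06), ('FL', 169, 66, 0.08), ('FR', 176, 79, -0.04)] lid (array([ 2. , -0.8]), 0.0272, array([150.1, 209.4])) z50 96.1
```

View pics/end.png

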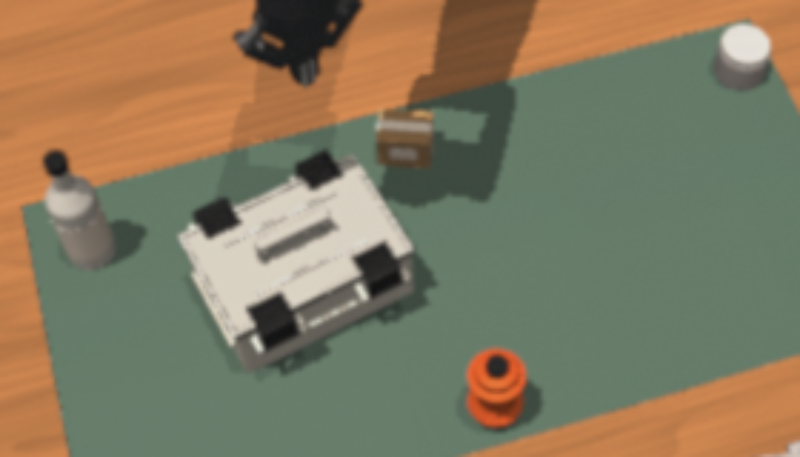

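All four clips are down on the lid at (216,216), (318,168), (273,320) and (378,268). The bystanders are standing and the arm is clear. I'm handing in.

```bash
python3 -c "
from workcell import *
print(finish_job())"
```

```text
the job is handed in; nothing more can be done
None
```

The hub box is closed and handed in after about 20 s of robot time; the interface reported no verdict.

I picked up the lid by its handle, lowered it until it bedded on the gasket, and released it within about 1 mm of centre with all clips still open. I then snapped the clips in opposite-corner order: near-right, far-left, far-right, near-left.

**Last checks**
- **Clips:** the camera fit reads all four between -0.04 and 0.08 rad. That fit is only good to about 0.05 rad, so it shows them snapped home but cannot confirm the final 0.02 rad.
- **Near-left clip:** only the scene view showed it (0.08 rad), because the arm blocked it from the top camera.
- **Lid height:** the panel top is at about 96 mm, so the lid's origin is about 2 mm above the walls.
- **Lid centring:** the last fits disagreed, with x offsets of 2.0 and 3.4 mm and fitted widths of about 150 mm instead of 136, so I think the shut clips or arm threw them off. They are still within 5 mm. The scene view gave a turn of 0.027 rad and the top view 0.002, both under the limit.
- **Bystanders:** bottle, carton, tin and hub are all standing where they were, judged by eye from the last picture. The arm is raised and touching nothing.

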